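# Close and lock the heat sink clamp through its L-shaped slot

### The arm

A 6-joint arm with a two-finger parallel gripper is mounted at the origin on a cart in front of the work surface, level with it; the furniture and walls round the work are solid. World frame = base frame: x ahead of the robot, y to its left, z up, the work surface at z = 0. Lengths are in m, angles in rad, forces in N, time in s.
With the tool pointing down it reaches from about 0.275 to 0.975 m from the base axis. Payload 8.4 kg.
Tool frame: the origin (TCP) lies at the very end of the fingers, on their centre line; the grasp point (between the pads) lies 19 mm behind it; z points along the fingers, y is the line along which they close (so a half turn about z gives the same grasp; the last joint's range is limited). The gripper opens to 92 mm and grips with 3 to 60 N. Pads are 20 mm wide; open, the fingers measure 128 mm over their backs; the gripper's body (75 mm by 189 mm) begins 69 mm behind the grasp point.
Start: joints at [-1.273, 0.353, 1.633, -0, 1.155, -0.002], TCP at [0.185, -0.597, 0.215] pointing down, gripper open.
Joint ranges: [-2.63, 2.63], [-0.92, 2.1], [0.06, 2.66], [-1.3, 4.44], [0, 2.69], [-3.02, 3.02]. Speed limits (rad/s): [2.22, 2.22, 2.79, 3.14, 3.14, 3.14].

### API

Orientations are given as [roll, pitch, yaw] about the fixed x, y, z axes, in that order (R = Rz(yaw) Ry(pitch) Rx(roll)).
In Python, from bench import env, vision, workorder, trace, mark_of gives the robot as it stands. The module is installed in compiled form; this text tells all that it offers.
- The arm moves only by the shell command python3 -m creep 'ROWS' [FORCE]. ROWS is JSON, a list of rows, each an object with "translation": the shift along the world's x, y, z in mm, a list of three; "rotation": the turn, a rotation vector about the world's x, y, z in rad, a list of three; "gripper": the gripper command: -1 is shut, 1 is fully open, values between are in proportion. A call has 1 to 8 rows; each row shifts and turns the commanded pose from where the row before left it; what a row does not reach is not made up. A row lasts 1/8 s, in which the tool goes at most 62.5 mm and 10.7 degrees, less where a joint would pass 70% of its speed; a pose out of reach is approached as far as the arm can. A call with a gripper value outside its range is refused whole. The fingers move at their own pace and stop on an object; FORCE is the grip in N (left out, the last holds). Time passes only in rows, so rows that do not move let the fingers close. It gives the time, the measured TCP pose, the force, the opening and the grip force at its end, in the units of the state.
- env.observe(): the state, without advancing time (a new reading comes with each control period).
- vision.grab_frame(name): name is "scene" or "top" or "wrist"; returns a dict with "image" (420x560x3 uint8, red, green, blue), "depth" (420x560 float32, m along the optical axis (not along the pixel's ray), 0 where there is no reading), "K" (3x3 intrinsics, pixels), "origin" and "orientation" of the camera in the world. Camera axes: x right, y down, z forward; pixel columns grow to the right and rows downward; lengths in m; the calibration is good to about 2 mm. The wrist camera is an equidistant fisheye: a pixel r from the principal point sees the ray r / f radians off the axis. A picture is of the moment at which its call begins.
- workorder.hand_in(): hands the job in; it is judged then, once.
Trained networks look in the newest picture that a camera, given by its name, has taken for a name from the list of things; names that differ only in an ending like _2 or _b are one class to them, and where a whole thing is asked for, a point or a joint stands for the part that bears it (a point fixed in the world has none). Each returns a list of dicts, best first, with "score" (0 to 1); they miss things now and then, are a little off and sometimes report something else, mostly with a low value. They report only what shows in the picture. A call takes as long as a camera call.
- trace(camera, name): "pixels" (420x560 bool, what is visible of it) and "pixel" ([column, row] in pixels, amid what is visible of it).
- mark_of(camera, name): "pixel" ([column, row] in pixels: a listed point, or the origin of a listed thing).
The state is a dict: "t": time; "q": joint angles; "qvel": joint speeds; "joint_torque": joint torques, N m; "tcp_pos": TCP position; "tcp_rot": TCP orientation; "ft_force": force on the tool from outside, world axes, zero at the start; "moment": the same for the moment, N m; "opening": finger opening in m; "gripper_force": force on a finger pad.
Only numpy, scipy, OpenCV 4.12 (cv2) and the standard library are available. Lean on these libraries where they do the work, as an engineer would, in place of code of your own. Each camera call takes 0.05 s, during which the arm holds its last target. There are 200 camera calls.

### The job

Close and lock the small bench clamp on the black heat sink: push its red handle along the long leg of the L-shaped slot as far as the corner, so that the jaw presses the heat sink against the fixed stop, then push the handle round the corner and all the way to the end of the short leg. Only push the handle, with moderate force, using the fingertips or the outside of the fingers; do not pinch it or pull it up. Keep off the heat sink and leave the other things on the bench where they are.

Things in the scene. Friction and masses are not known exactly. Their poses are not given: they have to be found in the camera images.
- clamp: bench clamp screwed to the bench, 105 (x) x 215 mm (y); yaw -2.0 to -1.3 rad. Origin: centre of its underside, on the bench. Its y axis runs along the slot's long leg from start to corner, and on to heat sink and stop; x along the short leg from corner to end; z up. Flat aluminium deck with the slot (14 mm wide, pin 9 mm): top 34 mm above the bench, clamp x -52 to 52, y -105 to 10 mm
- slot_start (a point): centre line of the slot at the beginning of the long leg, on top of the deck (clamp frame: -12, -80, 34 mm); point axes as the clamp's. Nothing stands on the deck but the handle and screw heads 2 mm high
- slot_corner (a point): centre of the slot's corner, on top of the deck (clamp frame: -12, -25, 34 mm)
- slot_end (a point): centre of the slot at the end of the short leg, on top of the deck (clamp frame: 18, -25, 34 mm)
- stop_face (a point): middle of the steel stop's face that looks to the heat sink (clamp frame: 0, 90, 23 mm); the stop is 24 mm high and rises to 36 mm above the bench
- handle_mid (a point): centre of the red handle, a block 26 x 26 mm (sides along clamp x and y, corners cut by 4 mm) and 30 mm high, its underside 6 mm above the deck (40 to 70 mm above the bench). It rides on the pin in the slot and cannot turn
- jaw_face (a point): middle of the rubber face of the jaw, which moves with the handle along clamp y, 80 mm ahead of the handle's centre in that direction
- jaw (a joint): travel of handle and jaw along the long leg (clamp +y), m: 0 at the start of the slot, 0.055 at the corner (hard stop). Starts at 0 to 0.015. Takes about 3 N to move and stays where it is left; cannot go back while the pin is in the short leg
- pin (a joint): travel of handle and pin along the short leg (clamp +x), m: 0 in the long leg, 0.030 at the end (hard stop). Free to move only when jaw is above about 0.0525. Takes about 2 N to move and stays where it is left
- handle (a joint): how far the handle is pulled up on its pin, m: 0 down (a spring of about 4 N keeps it there), 0.010 fully up. Should stay near 0
- heatsink_mid (a point): centre of the black finned heat sink, 42 (clamp x) x 34 (clamp y) x 22 mm high, loose, about 50 g, lying in the nest (floor 12 mm above the bench, side lips 7.5 mm high) between jaw and stop, its top level with the deck. The jaw slides it up to 28 mm to the stop
- flux_tin_mid (a point): flat round tin with a red lid, 56 mm across, 18 mm high; point half-way up
- solder_spool_mid (a point): small reel of solder, about 53 mm across, 34 mm high; point half-way up its axis
- battery_mid (a point): square battery lying flat, 48 x 26 x 17 mm; point half-way up
- cap_blue_mid (a point): dark blue upright capacitor, 22 mm diameter, 32 mm high; point half-way up
- green_screwdriver_mid (a point): small green screwdriver lying on the bench, 144 mm long, 16 mm thick; point at its middle
- tape_yellow_mid (a point): yellow ring of tape lying flat, 61 mm across, 15 mm high; point half-way up

How it is judged:
On the way:
1. the handle is at the corner of the slot: jaw travel over 51 mm, before it has gone 12 mm along the short leg (value of joint jaw above 0.051 m and value of joint pin below 0.012 m).
At the end, for the whole second after the job is handed in: The handle rests at the end of the short leg (pin over 26.5 of 30 mm, jaw over 51 of 55 mm), less than 3 mm up on its pin; the heat sink lies flat (within 0.1 rad) and still, its centre within 21.5 mm of the stop's face along the clamp (17 mm when pressed home) (value of joint jaw above 0.051 m and value of joint pin above 0.0265 m and value of joint handle below 0.003 m and y of heatsink_mid in the frame of stop_face above -0.0215 m and angle between heatsink_mid's own z axis and vertical below 0.1 rad and linear speed of heatsink below 0.01 m/s); the robot touches nothing.
It fails at once if the handle is pinched: the fingers press on two opposite sides of it at once, over 2 N each (contact force between each of handle_c1, handle_c2 and the fingers above 2 N or contact force between each of handle_c3, handle_c4 and the fingers above 2 N).
It fails at once if the handle is pulled up on its pin by more than 5 mm (value of joint handle above 0.005 m).
It fails at once if the handle is pushed with more than 40 N, or with anything but the fingers (over 5 N) (contact force between handle and the fingers above 40 N or contact force between handle and the arm above 5 N).
It fails at once if the heat sink is touched by the robot (over 1 N) or lifted 10 mm (contact force between heatsink and the arm above 1 N or contact force between heatsink and the fingers above 1 N or height (world z) of heatsink_mid above 0.033 m).
It fails at once if one of the other loose things (tin, spool, battery, capacitor, screwdriver, tape) is moved by more than 15 mm (distance of any of flux_tin_mid, solder_spool_mid, battery_mid, cap_blue_mid, green_screwdriver_mid, tape_yellow_mid from where it was at the start of the episode above 0.015 m).
It also fails if it takes over 42 s, if anything falls off the work surface, if the arm or the gripper's body presses on something with over 40 N, if the wrist force passes 120 N, or if a joint passes its speed limit or range.

## Working session

There is one attempt and no reset: what is moved stays moved. The work goes in short steps, Python scripts to look and compute and a shell command to move; the robot and the scene stay as the last step left them, time stands still between calls to the robot, and variables do not carry over. Pictures are saved under pics/ and viewed, at most 10 in all, crops included, and the job is handed in when it is done.

```bash
mkdir -p pics
cat > h.py <<'E'
import numpy as np, cv2
from scipy.spatial.transform import Rotation as R
from bench import env, vision, workorder, trace, mark_of
def rot(o):
    o=np.array(o,float)
    if o.shape==(3,3): return o
    return R.from_euler('xyz',o).as_matrix() if o.size==3 else R.from_quat(o).as_matrix()
def on_plane(f,px,z):
    K=f["K"]; d=np.array([(px[0]-K[0][2])/K[0][0],(px[1]-K[1][2])/K[1][1],1.])
    d=rot(f["orientation"])@d; o=np.array(f["origin"]); return o+d*(z-o[2])/d[2]
def save(f,n): cv2.imwrite("pics/"+n,f["image"][:,:,::-1])
E
python3 - <<'E'
from h import *
s=env.observe(); print(s["t"],s["tcp_pos"],s["tcp_rot"],s["opening"])
Z=dict(slot_start=.034,slot_corner=.034,slot_end=.034,stop_face=.023,handle_mid=.055,heatsink_mid=.023,clamp=0,flux_tin_mid=.009,solder_spool_mid=.017,battery_mid=.0085,cap_blue_mid=.016,green_screwdriver_mid=.008,tape_yellow_mid=.0075)
for c in("top","scene"):
    f=vision.grab_frame(c); save(f,c+".png"); print(c,f["origin"],np.shape(f["orientation"]))
    for n,z in Z.items():
        for m in mark_of(c,n)[:2]: print(n,round(m["score"],2),np.round(m["pixel"]),np.round(on_plane(f,m["pixel"],z),4))
E
```

```text
0.0 [ 0.18441704 -0.59666413  0.21389373] [-3.14026611e+00  1.89800223e-05  2.99792744e-01] 0.09162552937085656
top [ 0.27124883 -0.08777036  1.58504155] (3,)
slot_start 0.67 [362. 256.] [ 0.4661 -0.3421  0.034 ]
slot_start 0.32 [136. 256.] [0.4544 0.2998 0.034 ]
slot_corner 0.94 [367. 238.] [ 0.519  -0.3582  0.034 ]
slot_corner 0.51 [181. 234.] [0.52   0.1745 0.034 ]
slot_end 0.67 [378. 236.] [ 0.5239 -0.3895  0.034 ]
stop_face 0.74 [377. 204.] [ 0.6205 -0.3906  0.023 ]
stop_face 0.73 [367. 255.] [ 0.4709 -0.3587  0.023 ]
handle_mid 0.73 [373. 185.] [ 0.6689 -0.3762  0.055 ]
handle_mid 0.6 [364. 254.] [ 0.4679 -0.3464  0.055 ]
heatsink_mid 0.53 [374. 212.] [ 0.5985 -0.3822  0.023 ]
clamp 0.68 [369. 231.] [ 0.5431 -0.3697  0.    ]
clamp 0.42 [363. 256.] [ 0.4711 -0.353   0.    ]
flux_tin_mid 0.5 [249. 259.] [ 0.4539 -0.02    0.009 ]
solder_spool_mid 0.87 [402. 248.] [ 0.4917 -0.4622  0.017 ]
battery_mid 0.63 [213. 247.] [0.4869 0.0864 0.0085]
battery_mid 0.47 [375. 203.] [ 0.6285 -0.3881  0.0085]
cap_blue_mid 0.54 [376. 184.] [ 0.6822 -0.3902  0.016 ]
green_screwdriver_mid 0.45 [137.
[... 471 characters left out ...]
.59 [354. 180.] [ 0.4613 -0.3234  0.055 ]
handle_mid 0.52 [250. 304.] [0.4943 0.1954 0.055 ]
heatsink_mid 0.58 [319. 169.] [ 0.5946 -0.3762  0.023 ]
clamp 0.65 [278. 282.] [ 0.4967  0.0711 -0.    ]
clamp 0.59 [333. 182.] [ 0.5385 -0.3616  0.    ]
flux_tin_mid 0.78 [310. 260.] [ 0.4584 -0.0201  0.009 ]
flux_tin_mid 0.6 [279. 281.] [0.4911 0.0753 0.009 ]
solder_spool_mid 0.58 [362. 168.] [ 0.4803 -0.4487  0.017 ]
solder_spool_mid 0.45 [335. 176.] [ 0.5367 -0.372   0.017 ]
battery_mid 0.62 [278. 282.] [0.4927 0.0798 0.0085]
cap_blue_mid 0.56 [299. 162.] [ 0.6719 -0.3945  0.016 ]
green_screwdriver_mid 0.94 [239. 368.] [0.4563 0.3047 0.008 ]
tape_yellow_mid 0.91 [250. 308.] [0.5115 0.1707 0.0075]
```

```bash
python3 - <<'E'
import cv2
a=cv2.imread("pics/top.png")[160:290,310:440]; b=cv2.imread("pics/scene.png")[130:220,270:400]
cv2.imwrite("pics/c1.png",cv2.hconcat([cv2.resize(a,(400,400),interpolation=2),cv2.resize(b,(400,400),interpolation=2)]))
E
python3 -m creep '[{"translation":[25,25,0],"rotation":[0,0,-0.14],"gripper":-1},{"translation":[45,40,0],"rotation":[0,0,-0.14],"gripper":-1},{"translation":[50,45,0],"rotation":[0,0,-0.14],"gripper":-1},{"translation":[50,45,0],"rotation":[0,0,-0.13],"gripper":-1},{"translation":[40,40,0],"rotation":[0,0,0],"gripper":-1},{"translation":[15,35,0],"rotation":[0,0,0],"gripper":-1},{"translation":[0,0,0],"rotation":[0,0,0],"gripper":-1}]' 10
python3 - <<'E'
from h import *
f=vision.grab_frame("wrist"); save(f,"w1.png"); s=env.observe(); print(s["t"],s["tcp_pos"],s["tcp_rot"],s["opening"],f["origin"],f["orientation"],f["K"])
E
```

```text
t: 2.28
tcp_pos: [0.4035, -0.3714, 0.2146]
tcp_rot: [-3.141, 0.0, -0.247]
ft_force: [-0.1, -0.7, 0.7]
opening: 0.0238
gripper_force: 0.0
2.325 [ 0.40296603 -0.37282938  0.21475984] [ 3.14126209e+00 -1.52571292e-04 -2.47878023e-01] 0.020233739569235437 [ 0.47999841 -0.39143982  0.3851961 ] [ 2.85759254e+00  1.18106217e-03 -1.81694459e+00] [[325.1922621    0.         281.94078281]
 [  0.         325.1922621  205.79868829]
 [  0.           0.           1.        ]]
```

View pics/c1.png

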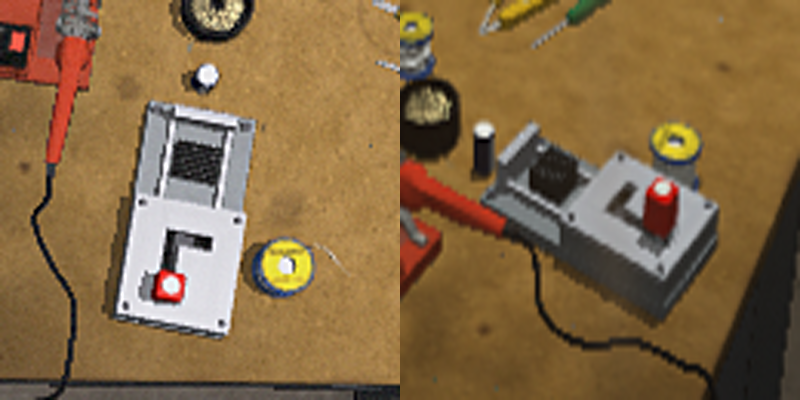

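View pics/w1.png

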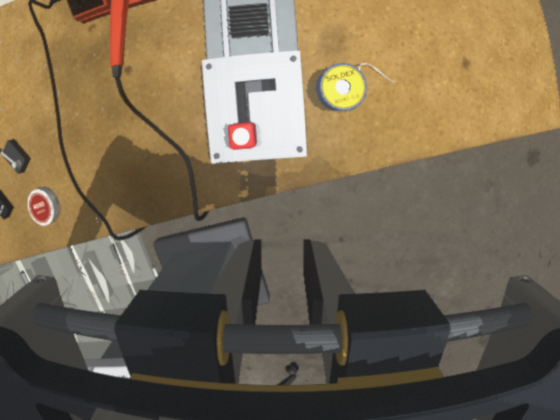

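The top picture shows the clamp with the handle near the slot start (crop (170,288)), the spool to its right and the iron's cord to the left. The wrist picture shows the red handle at (241,136), the slot corner near (243,86) and the slot end near (270,86).

```bash
cat >> h.py <<'E'
def fish(f,px,z):
    K=f["K"]; v=np.array([px[0]-K[0][2],px[1]-K[1][2]]); r=np.hypot(*v); t=r/K[0][0]
    d=rot(f["orientation"])@np.array([*(np.sin(t)*v/r),np.cos(t)]); o=np.array(f["origin"]); return o+d*(z-o[2])/d[2]
REF=dict(slot_start=(-.012,-.08,.034),slot_corner=(-.012,-.025,.034),slot_end=(.018,-.025,.034),stop_face=(0,.09,.023))
def look(name):
    f=vision.grab_frame("wrist"); save(f,name)
    P,Q=[],[]
    for n,c in REF.items():
        m=mark_of("wrist",n)
        if m: p=fish(f,m[0]["pixel"],c[2]); print(n,round(m[0]["score"],2),np.round(m[0]["pixel"]),np.round(p,4)); P.append(p[:2]);Q.append(c[:2])
    P,Q=np.array(P),np.array(Q); A=(P-P.mean(0))@[1,1j]; B=(Q-Q.mean(0))@[1,1j]
    yaw=np.angle((A*B.conj()).sum()); c,s=np.cos(yaw),np.sin(yaw); M=np.array([[c,-s],[s,c]]); t=P.mean(0)-M@Q.mean(0)
    print("yaw",yaw,"origin",t,"resid mm",np.round((P-Q@M.T-t)*1e3,1).tolist())
    m=mark_of("wrist","handle_mid")[0]; p=fish(f,m["pixel"],.055); print("handle",m["score"],m["pixel"],p,"clamp fr",M.T@(p[:2]-t))
    i=f["image"].astype(int); red=((i[:,:,0]>150)&(i[:,:,1]<70)&(i[:,:,2]<70)).astype(np.uint8)
    k,l,st,ce=cv2.connectedComponentsWithStats(red); j=[a for a in range(1,k) if np.hypot(*(ce[a]-m["pixel"]))<25]
    if j:
        j=max(j,key=lambda a:st[a,4]); x,y,w,h=st[j,:4]; print("red box",x,y,w,h); 
        for q in((x,y),(x+w,y),(x,y+h),(x+w,y+h)): print("  z.07",np.round(M.T@(fish(f,q,.07)[:2]-t),4))
    s_=env.observe(); print("tcp",s_["tcp_pos"],s_["tcp_rot"],"clamp fr",M.T@(s_["tcp_pos"][:2]-t),"open",s_["opening"],"t",s_["t"]); return M,t
E
python3 -c "
from h import *
look('w2.png')"
```

```text
slot_start 0.71 [243. 137.] [ 0.4657 -0.3459  0.034 ]
slot_corner 0.68 [240.  88.] [ 0.5183 -0.3566  0.034 ]
slot_end 0.73 [267.  82.] [ 0.5171 -0.3861  0.034 ]
yaw -1.7355740807119011 origin [ 0.54276012 -0.3719417 ] resid mm [[-0.1, 1.1], [-1.8, -0.6], [1.9, -0.5]]
handle 0.69 [242.3, 133.5] [ 0.47000607 -0.34876769  0.055     ] clamp fr [-0.01092604 -0.07556989]
tcp [ 0.40197865 -0.37438019  0.21453701] [ 3.14151860e+00  1.82690503e-05 -2.51626136e-01] clamp fr [ 0.02549828 -0.13847456] open 0.0005233071238030903 t 2.625
```

```bash
python3 -m creep '[{"translation":[10,16,-30],"rotation":[0,0,0.07],"gripper":-1},{"translation":[10,16,-30],"rotation":[0,0,0],"gripper":-1},{"translation":[5,0,-30],"rotation":[0,0,0],"gripper":-1},{"translation":[0,0,-20],"rotation":[0,0,0],"gripper":-1},{"translation":[0,0,0],"rotation":[0,0,0],"gripper":-1}]'
python3 -c "
from h import *
look('w3.png')"
```

```text
t: 3.25
tcp_pos: [0.4263, -0.3413, 0.1032]
tcp_rot: [-3.14, 0.003, -0.181]
ft_force: [0.5, -1.5, 0.1]
opening: 0.0004
gripper_force: 0.0
slot_corner 0.78 [279.  91.] [ 0.5208 -0.3568  0.034 ]
slot_end 0.81 [319.  93.] [ 0.5145 -0.3851  0.034 ]
yaw -1.789886587352377 origin [ 0.54266061 -0.37349813] resid mm [[-0.1, -0.5], [0.1, 0.5]]
handle 0.59 [281.1, 167.2] [ 0.46815286 -0.34874507  0.055     ] clamp fr [-0.00796771 -0.07810656]
red box 260 151 38 38
  z.07 [-0.0216 -0.0657]
  z.07 [ 0.0022 -0.0648]
  z.07 [-0.021  -0.0903]
  z.07 [ 0.0034 -0.0893]
tcp [ 0.42789378 -0.34206643  0.10556947] [ 3.14081583e+00 -1.45337686e-03 -1.80513017e-01] clamp fr [-0.00573672 -0.11885482] open 0.0003760408023207682 t 3.55
```

View pics/w3.png

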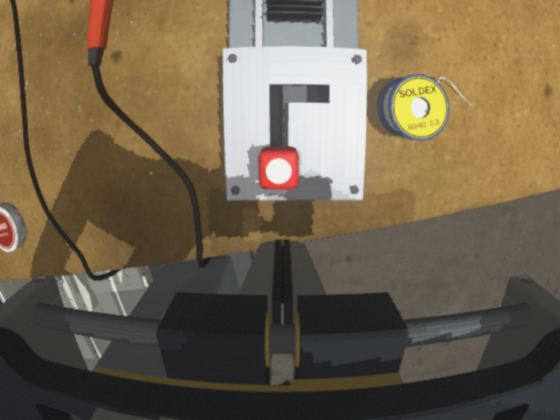

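The wrist picture shows the fingers (282,245) directly behind the handle (279,168), and the slot's long leg parallel to the image's vertical. I'll descend and start pushing.

```bash
python3 -m creep '[{"translation":[0,0,-25],"rotation":[0,0,0],"gripper":-1},{"translation":[0,0,-20],"rotation":[0,0,0],"gripper":-1},{"translation":[0,0,-12],"rotation":[0,0,0],"gripper":-1},{"translation":[0,0,0],"rotation":[0,0,0],"gripper":-1}]'
python3 -m creep '[{"translation":[9.8,-1.8,0],"rotation":[0,0,0],"gripper":-1},{"translation":[7.9,-1.4,0],"rotation":[0,0,0],"gripper":-1},{"translation":[5.9,-1.1,0],"rotation":[0,0,0],"gripper":-1},{"translation":[5.9,-1.1,0],"rotation":[0,0,0],"gripper":-1},{"translation":[0,0,0],"rotation":[0,0,0],"gripper":-1}]'
```

```text
t: 4.05
tcp_pos: [0.4273, -0.3413, 0.0473]
tcp_rot: [-3.141, 0.001, -0.18]
ft_force: [-0.7, 1.0, -0.5]
opening: 0.0007
gripper_force: 0.0
t: 4.68
tcp_pos: [0.4576, -0.347, 0.0476]
tcp_rot: [3.142, -0.001, -0.18]
ft_force: [0.0, -0.7, -0.7]
opening: 0.0004
gripper_force: 0.0
```

```bash
python3 -m creep '[{"translation":[5.9,-1.1,0],"rotation":[0,0,0],"gripper":-1},{"translation":[5.9,-1.1,0],"rotation":[0,0,0],"gripper":-1},{"translation":[5.9,-1.1,0],"rotation":[0,0,0],"gripper":-1},{"translation":[5.9,-1.1,0],"rotation":[0,0,0],"gripper":-1}]'
python3 -c "
from h import *
look('w4.png')"
```

```text
t: 5.18
tcp_pos: [0.4808, -0.3511, 0.0474]
tcp_rot: [-3.141, 0.001, -0.18]
ft_force: [-3.1, 2.3, 1.8]
opening: 0.0004
gripper_force: 1.6
slot_corner 0.53 [296.  46.] [ 0.5952 -0.3802  0.034 ]
slot_end 0.68 [329. 186.] [ 0.5125 -0.3853  0.034 ]
yaw -3.0793349500238594 origin [ 0.55839567 -0.40750462] resid mm [[26.4, 1.6], [-26.4, -1.6]]
handle 0.85 [277.1, 222.2] [ 0.50327721 -0.35313785  0.055     ] clamp fr [ 0.05162912 -0.05769077]
red box 253 206 50 22
  z.07 [ 0.036  -0.0653]
  z.07 [ 0.0417 -0.0423]
  z.07 [ 0.0467 -0.0683]
  z.07 [ 0.0525 -0.0447]
tcp [ 0.48104993 -0.35165535  0.04775934] [ 3.14107036e+00 -1.12956930e-03 -1.80185927e-01] clamp fr [ 0.07372109 -0.06055333] open 0.00043819112795578734 t 5.475
```

View pics/w4.png

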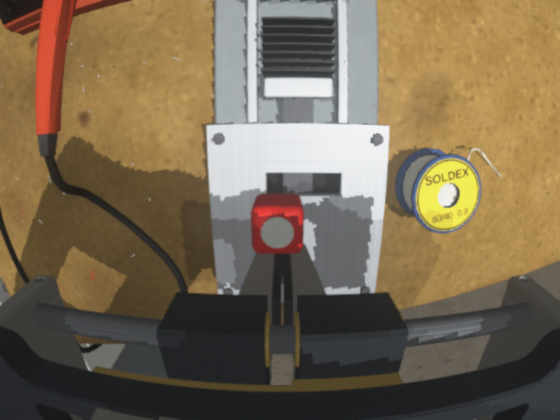

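The handle (277,222) moves with the fingers along the slot; the corner is about 17 mm further. Continuing.

```bash
python3 -m creep '[{"translation":[4.9,-0.9,0],"rotation":[0,0,0],"gripper":-1},{"translation":[4.9,-0.9,0],"rotation":[0,0,0],"gripper":-1},{"translation":[2,-0.4,0],"rotation":[0,0,0],"gripper":-1},{"translation":[1,-0.2,0],"rotation":[0,0,0],"gripper":-1},{"translation":[0,0,0],"rotation":[0,0,0],"gripper":-1}]'
python3 -m creep '[{"translation":[1,-0.2,0],"rotation":[0,0,0],"gripper":-1},{"translation":[1,-0.2,0],"rotation":[0,0,0],"gripper":-1}]'
python3 -m creep '[{"translation":[1,-0.2,0],"rotation":[0,0,0],"gripper":-1},{"translation":[1,-0.2,0],"rotation":[0,0,0],"gripper":-1}]'
```

```text
t: 6.1
tcp_pos: [0.4935, -0.3538, 0.0476]
tcp_rot: [3.142, -0.0, -0.18]
ft_force: [-0.7, -0.2, 1.8]
opening: 0.0003
gripper_force: 0.9
t: 6.35
tcp_pos: [0.4953, -0.3541, 0.0476]
tcp_rot: [-3.142, 0.0, -0.18]
ft_force: [-3.0, -1.2, 1.3]
opening: 0.0001
gripper_force: 1.4
t: 6.6
tcp_pos: [0.4967, -0.3543, 0.0476]
tcp_rot: [-3.141, 0.001, -0.18]
ft_force: [-6.9, 1.4, 6.0]
opening: 0.0006
gripper_force: 3.7
```

```bash
for i in 1; do :; done; python3 -m creep '[{"translation":[1,-0.2,0],"rotation":[0,0,0],"gripper":-1},{"translation":[0,0,0],"rotation":[0,0,0],"gripper":-1}]'
python3 -c "
from h import *
look('w5.png')"
```

```text
t: 6.85
tcp_pos: [0.4969, -0.3543, 0.0475]
tcp_rot: [-3.141, 0.003, -0.18]
ft_force: [-8.5, 0.5, 7.1]
opening: 0.0001
gripper_force: 4.6
slot_corner 0.78 [276. 209.] [ 0.5201 -0.3554  0.034 ]
slot_end 0.75 [327. 209.] [ 0.5153 -0.3851  0.034 ]
stop_face 0.87 [296.  20.] [ 0.6295 -0.3873  0.023 ]
yaw -1.7475053889548187 origin [ 0.54217853 -0.37164754] resid mm [[0.5, 0.0], [0.9, -0.2], [-1.3, 0.1]]
handle 0.57 [279.0, 223.4] [ 0.5184688  -0.35717783  0.055     ] clamp fr [-0.01007643 -0.02588416]
red box 252 207 51 19
  z.07 [-0.0227 -0.0123]
  z.07 [ 0.0015 -0.0123]
  z.07 [-0.023  -0.0219]
  z.07 [ 0.0017 -0.0219]
tcp [ 0.49685849 -0.35430438  0.04756293] [-3.14105002e+00  2.93205763e-03 -1.79995584e-01] clamp fr [-0.00910624 -0.04766306] open 0.0006888600835714578 t 7.15
```

View pics/w5.png

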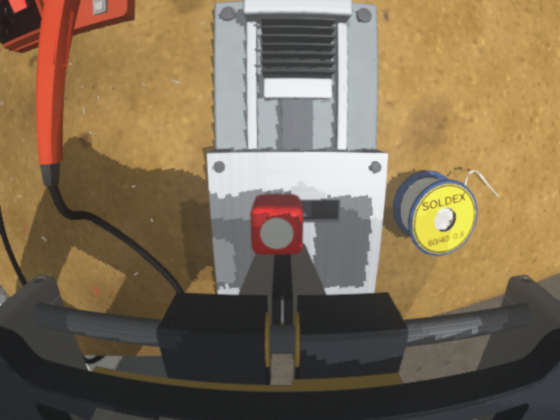

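The handle (277,230) is now at the corner with the heat sink against the stop. One more nudge to confirm the hard stop, then I'll back off and swing to the handle's −x side.

```bash
python3 -m creep '[{"translation":[1.5,-0.3,0],"rotation":[0,0,0],"gripper":-1},{"translation":[0,0,0],"rotation":[0,0,0],"gripper":-1}]'
python3 -m creep '[{"translation":[-6,1,0],"rotation":[0,0,0],"gripper":-1},{"translation":[-8,1.5,0],"rotation":[0,0,0],"gripper":-1},{"translation":[2.7,15,0],"rotation":[0,0,0],"gripper":-1},{"translation":[2.7,15,0],"rotation":[0,0,0],"gripper":-1},{"translation":[2.7,15,0],"rotation":[0,0,0],"gripper":-1},{"translation":[0,0,0],"rotation":[0,0,0],"gripper":-1}]'
```

```text
t: 7.4
tcp_pos: [0.4972, -0.3543, 0.0475]
tcp_rot: [-3.141, 0.005, -0.18]
ft_force: [-13.3, 1.5, 10.8]
opening: 0.0005
gripper_force: 6.9
t: 8.15
tcp_pos: [0.4944, -0.306, 0.0476]
tcp_rot: [-3.141, 0.0, -0.178]
ft_force: [0.6, 0.5, -0.0]
opening: 0.0005
gripper_force: 0.0
```

```bash
python3 -m creep '[{"translation":[10.5,-1.9,0],"rotation":[0,0,0],"gripper":-1},{"translation":[10.5,-1.9,0],"rotation":[0,0,0],"gripper":-1},{"translation":[10.5,-1.8,0],"rotation":[0,0,0],"gripper":-1},{"translation":[0,0,0],"rotation":[0,0,0],"gripper":-1}]'
python3 -m creep '[{"translation":[-1.2,-7,0],"rotation":[0,0,0],"gripper":-1},{"translation":[-0.9,-5,0],"rotation":[0,0,0],"gripper":-1},{"translation":[-0.9,-5,0],"rotation":[0,0,0],"gripper":-1},{"translation":[-0.9,-5,0],"rotation":[0,0,0],"gripper":-1}]'
python3 -c "
from h import *
look('w6.png')"
```

```text
t: 8.65
tcp_pos: [0.5265, -0.3136, 0.0475]
tcp_rot: [3.141, -0.001, -0.18]
ft_force: [0.1, 0.0, -0.3]
opening: 0.0006
gripper_force: 0.0
t: 9.15
tcp_pos: [0.5213, -0.3353, 0.0476]
tcp_rot: [-3.141, 0.0, -0.181]
ft_force: [-0.6, 1.9, 0.2]
opening: 0.0006
gripper_force: 0.9
slot_corner 0.64 [315. 241.] [ 0.5203 -0.3562  0.034 ]
slot_end 0.82 [362. 242.] [ 0.514 -0.385  0.034]
stop_face 0.86 [334.  55.] [ 0.629 -0.387  0.023]
yaw -1.7442985378538793 origin [ 0.54164867 -0.37178557] resid mm [[1.2, -0.5], [0.1, 0.2], [-1.3, 0.4]]
handle 0.58 [332.5, 258.5] [ 0.51695363 -0.36372131  0.055     ] clamp fr [-0.00368001 -0.02571643]
red box 312 245 34 28
  z.07 [-0.0169 -0.0109]
  z.07 [ 0.0003 -0.0112]
  z.07 [-0.0164 -0.0266]
  z.07 [ 0.0014 -0.0271]
tcp [ 0.52164843 -0.33516835  0.04761614] [ 3.14140162e+00 -1.74961535e-04 -1.80136167e-01] clamp fr [-0.03261475 -0.0260213 ] open 0.0004108601230852079 t 9.45
```

View pics/w6.png

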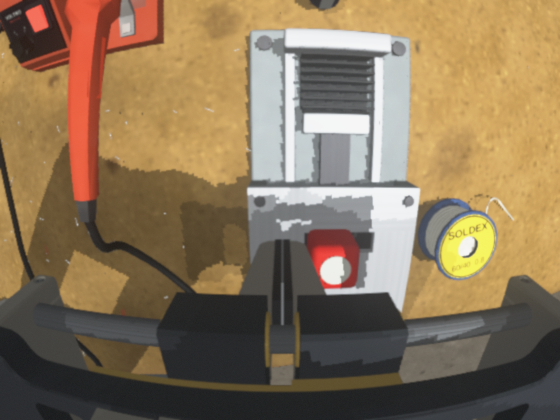

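The handle (335,262) has turned the corner and moved about 8 mm along the short leg. About 22 mm remain.

```bash
python3 -m creep '[{"translation":[-0.9,-5,0],"rotation":[0,0,0],"gripper":-1},{"translation":[-0.9,-5,0],"rotation":[0,0,0],"gripper":-1},{"translation":[-0.9,-5,0],"rotation":[0,0,0],"gripper":-1},{"translation":[-0.4,-2,0],"rotation":[0,0,0],"gripper":-1},{"translation":[0,0,0],"rotation":[0,0,0],"gripper":-1}]'
python3 -m creep '[{"translation":[-0.2,-1,0],"rotation":[0,0,0],"gripper":-1},{"translation":[-0.2,-1,0],"rotation":[0,0,0],"gripper":-1}]'
python3 -m creep '[{"translation":[-0.2,-1,0],"rotation":[0,0,0],"gripper":-1},{"translation":[-0.2,-1,0],"rotation":[0,0,0],"gripper":-1}]'
python3 -m creep '[{"translation":[-0.2,-1,0],"rotation":[0,0,0],"gripper":-1},{"translation":[0,0,0],"rotation":[0,0,0],"gripper":-1}]'
```

```text
t: 10.07
tcp_pos: [0.5184, -0.3525, 0.0476]
tcp_rot: [3.141, -0.0, -0.18]
ft_force: [0.3, 0.9, -0.2]
opening: 0.0007
gripper_force: 0.0
t: 10.32
tcp_pos: [0.5181, -0.354, 0.0476]
tcp_rot: [-3.141, 0.0, -0.18]
ft_force: [0.8, 1.7, 0.3]
opening: 0.0005
gripper_force: 0.8
t: 10.58
tcp_pos: [0.5177, -0.3561, 0.0476]
tcp_rot: [-3.142, -0.0, -0.18]
ft_force: [0.9, 2.0, 0.0]
opening: 0.0002
gripper_force: 0.8
t: 10.82
tcp_pos: [0.5175, -0.3572, 0.0476]
tcp_rot: [3.141, -0.0, -0.18]
ft_force: [0.6, 0.5, -0.1]
opening: 0.0004
gripper_force: 0.5
```

Not yet at the hard stop; continuing in small steps.

```bash
python3 -m creep '[{"translation":[-0.2,-1,0],"rotation":[0,0,0],"gripper":-1},{"translation":[-0.2,-1,0],"rotation":[0,0,0],"gripper":-1}]'
python3 -m creep '[{"translation":[-0.2,-1,0],"rotation":[0,0,0],"gripper":-1},{"translation":[0,0,0],"rotation":[0,0,0],"gripper":-1}]'
python3 -m creep '[{"translation":[-0.2,-1,0],"rotation":[0,0,0],"gripper":-1},{"translation":[0,0,0],"rotation":[0,0,0],"gripper":-1}]'
```

```text
t: 11.08
tcp_pos: [0.5172, -0.3585, 0.0476]
tcp_rot: [-3.141, 0.0, -0.181]
ft_force: [3.3, 7.1, 1.4]
opening: 0.0004
gripper_force: 3.7
t: 11.32
tcp_pos: [0.5171, -0.3587, 0.0476]
tcp_rot: [-3.139, 0.0, -0.181]
ft_force: [2.5, 8.7, 2.9]
opening: 0.0007
gripper_force: 4.7
t: 11.58
tcp_pos: [0.5171, -0.359, 0.0477]
tcp_rot: [-3.139, 0.001, -0.181]
ft_force: [3.6, 11.5, 4.6]
opening: 0.0008
gripper_force: 6.4
```

Hard stop reached. Backing off, rising and checking.

```bash
python3 -m creep '[{"translation":[0.9,5,0],"rotation":[0,0,0],"gripper":-1},{"translation":[1.8,10,0],"rotation":[0,0,0],"gripper":-1},{"translation":[1.8,10,0],"rotation":[0,0,0],"gripper":-1},{"translation":[-10,2,30],"rotation":[0,0,0],"gripper":-1},{"translation":[-25,5,40],"rotation":[0,0,0],"gripper":-1},{"translation":[-25,5,40],"rotation":[0,0,0],"gripper":-1},{"translation":[0,0,0],"rotation":[0,0,0],"gripper":-1}]'
python3 -c "
from h import *
look('w7.png')"
```

```text
t: 12.45
tcp_pos: [0.4615, -0.3246, 0.1605]
tcp_rot: [3.139, -0.004, -0.181]
ft_force: [0.4, -0.6, 0.2]
opening: 0.0002
gripper_force: 0.0
slot_start 0.78 [301. 191.] [ 0.4657 -0.3447  0.034 ]
slot_corner 0.88 [304. 133.] [ 0.5188 -0.3557  0.034 ]
slot_end 0.75 [333. 132.] [ 0.5149 -0.3828  0.034 ]
stop_face 0.92 [313.  15.] [ 0.6304 -0.3862  0.023 ]
yaw -1.745780735842101 origin [ 0.54201675 -0.3705814 ] resid mm [[0.4, 0.1], [-0.7, -1.3], [0.6, 1.1], [-0.3, 0.1]]
handle 0.75 [341.8, 134.0] [ 0.51394193 -0.38681603  0.055     ] clamp fr [ 0.02087434 -0.02481976]
tcp [ 0.46112222 -0.32369349  0.15620527] [-3.14076908e+00  1.79180441e-03 -1.79888680e-01] clamp fr [-0.03208874 -0.08782206] open 0.0010272955855339916 t 12.75
```

View pics/w7.png

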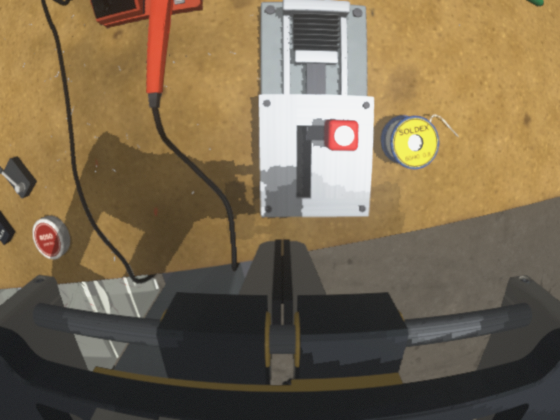

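The picture shows the handle at (343,135), the end of the short leg (clamp frame 21, −25 mm). The heat sink sits between jaw and stop, and the arm is clear.

```bash
python3 -c "
from bench import workorder
print(workorder.hand_in())"
```

```text
the job is handed in; nothing more can be done
None
```

The clamp is closed and locked: the handle went round the corner to the end stop of the short leg with the heat sink pressed to the stop, and the job is handed in; no verdict was returned.

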